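Book a fastener bin: set the colour selector, then pull the scanner trigger

TASK

Turn the selector knob on the console until its pointer clicks in at the dot of the same colour as the bin standing in the scanning bay in front of the scanner. Then squeeze the clamped scanner's red trigger fully home, hold it for about half a second, and let it spring back. Leave the knob on that colour, do not squeeze the trigger before the knob is set, and leave the bins and everything else on the counter where they are.

Things in the scene. Friction and masses are not known exactly. Their poses are not given: they have to be found in the camera images.
- selector (a joint): angle of the selector knob (rad), counter-clockwise positive seen from above; seven click positions 30 degrees apart, at 0, 0.52, 1.05, 1.57, 2.09, 2.62, 3.14; stops lie 0.1 beyond the first and last. Between clicks it springs to the nearest one (about 0.1 N m). At 1.57 the pointer points along the console's +x.
- selector_grip (a point): centre of the knob's grey bar grip, on the vertical turning axis. The bar is 50 mm long (along this point's x axis, the pointer being the end at +x with a white line on top), 14 mm thick, and spans 24 mm below to 12 mm above this point; under it a round skirt 52 mm across ends 24 mm below this point
- selector_aim (a point): imaginary point 62 mm out from the turning axis in the direction the pointer points, at the height of the console's top: it lies over a dot when the knob is set to that dot
- dot_red: red round dot, 17 mm across, flat on the console's top, one of four coloured dots around the knob 62 mm from its axis. The dots sit at the first, second, sixth and seventh click positions, in any order (the three middle positions have white ticks)
- dot_blue: blue round dot, 17 mm across, flat on the console's top, one of four coloured dots around the knob 62 mm from its axis. The dots sit at the first, second, sixth and seventh click positions, in any order (the three middle positions have white ticks)
- dot_yellow: yellow round dot, 17 mm across, flat on the console's top, one of four coloured dots around the knob 62 mm from its axis. The dots sit at the first, second, sixth and seventh click positions, in any order (the three middle positions have white ticks)
- dot_green: green round dot, 17 mm across, flat on the console's top, one of four coloured dots around the knob 62 mm from its axis. The dots sit at the first, second, sixth and seventh click positions, in any order (the three middle positions have white ticks)
- console: booking console, a grey box 170 (x) x 190 (y) x 50 mm high with a black top, fixed to the counter; origin at the centre of its underside; the knob's axis is 18 mm towards -x of its centre; knob top 94 mm above the counter
- dock: aluminium plate 200 (x) x 190 (y) x 10 mm, fixed to the counter, holding a yellow and black pistol-shaped scanner on its side, 50 mm above the counter; origin at the centre of the plate's underside. The scanner's barrel (62 mm wide at most, top 73 mm above the counter, clamps to 76) runs along x at y = +60 mm, nose at +x; its grip runs along -y from the barrel to y = -90 mm
- trigger (a joint): angle of the scanner's red trigger (rad): 0 released, 0.20 fully squeezed against its stop; sprung, about 1.5 to 4.5 N at trigger_pad. It hinges about a vertical axis next to the barrel and swings level towards the grip (dock's -x)
- trigger_pad (a point): middle of the trigger's outer face (the face towards the dock's +x), 52 mm above the counter. The trigger is 56 mm long, 10 mm thick, 26 mm high and hinged 42 mm from here towards the barrel; it moves 8 mm here when fully squeezed
- squeeze (a point): point between the backs of grip and trigger where a hand squeezes them from above, 52 mm above the counter, axes those of the dock. Along x the back of the grip is 26 mm to the -x side of it and the trigger's outer face 26 mm to the +x side (18 mm when fully squeezed). The grip is 30 mm thick and 34 mm high, its top 15 mm above this point. The barrel's side lies 49 mm away towards +y
- bay (a point): centre of the scanning bay marked with yellow corners on the counter, in front of the scanner's nose; exactly one bin stands in it
- bin_red: red stock bin of fasteners with a low front, 150 (x) x 100 (y) x 75 mm high; origin at the centre of its underside; one bin stands in the bay, the two others well away to the sides
- bin_blue: blue stock bin of fasteners with a low front, 150 (x) x 100 (y) x 75 mm high; origin at the centre of its underside; one bin stands in the bay, the two others well away to the sides
- bin_yellow: yellow stock bin of fasteners with a low front, 150 (x) x 100 (y) x 75 mm high; origin at the centre of its underside; one bin stands in the bay, the two others well away to the sides
- carton: cardboard carton 100 x 100 x 85 mm; a bystander; origin on or near its underside
- tape_roll: orange roll of tape lying flat, 66 mm across, 24 mm high; a bystander; origin on or near its underside
- screwdriver: screwdriver lying on the counter, about 200 mm long; a bystander; origin on or near its underside
- mug: white mug, 80 mm across, 90 mm high; a bystander; origin on or near its underside
- wrench: steel wrench lying on the counter, about 180 mm long; a bystander; origin on or near its underside
- bolt: big steel bolt standing on its head, 34 mm across, 68 mm high; a bystander; origin on or near its underside

How it is judged:
On the way, in this order (a step that is already met when the one before it is completed fails the run):
1. the selector has clicked in at the dot of the bay bin's colour (((horizontal distance between bin_red and bay below 0.06 m and horizontal distance between selector_aim and dot_red below 0.009 m) or (horizontal distance between bin_blue and bay below 0.06 m and horizontal distance between selector_aim and dot_blue below 0.009 m) or (horizontal distance between bin_yellow and bay below 0.06 m and horizontal distance between selector_aim and dot_yellow below 0.009 m)) and velocity of joint selector between -0.1 and 0.1 rad/s), for 0.2 s.
2. the trigger is squeezed fully with the selector on that colour (((horizontal distance between bin_red and bay below 0.06 m and horizontal distance between selector_aim and dot_red below 0.009 m) or (horizontal distance between bin_blue and bay below 0.06 m and horizontal distance between selector_aim and dot_blue below 0.009 m) or (horizontal distance between bin_yellow and bay below 0.06 m and horizontal distance between selector_aim and dot_yellow below 0.009 m)) and value of joint trigger above 0.16 rad), for 0.3 s.
At the end, for the whole second after the job is handed in: The selector's pointer rests within 9 mm (at the dots' circle, about 8 degrees) of the dot whose colour is that of the bin in the bay, the bin still stands in the bay, and the trigger is released (below 0.04 rad) (all of step 1 and value of joint trigger below 0.04 rad); the robot touches nothing.
It fails at once if the trigger is squeezed (more than 0.08 rad) while the selector is not on the bay bin's colour (value of joint trigger above 0.08 rad and not ((horizontal distance between bin_red and bay below 0.06 m and horizontal distance between selector_aim and dot_red below 0.009 m) or (horizontal distance between bin_blue and bay below 0.06 m and horizontal distance between selector_aim and dot_blue below 0.009 m) or (horizontal distance between bin_yellow and bay below 0.06 m and horizontal distance between selector_aim and dot_yellow below 0.009 m))).
It fails at once if a bin or another thing on the counter is moved more than 25 mm (distance of any of bin_red, bin_blue, bin_yellow, carton, tape_roll, screwdriver, mug, wrench, bolt from where it was at the start of the episode above 0.025 m).
It also fails if it takes over 61 s, if anything falls off the work surface, if the arm or the gripper's body presses on something with over 40 N, if the wrist force passes 120 N, or if a joint passes its speed limit or range.

ROBOT

A 6-joint arm with a two-finger parallel gripper is mounted at the origin on the work surface. World frame = base frame: x ahead of the robot, y to its left, z up, the work surface at z = 0. Lengths are in m, angles in rad, forces in N, time in s.
With the tool pointing down it reaches from about 0.275 to 0.85 m from the base axis. Payload 19 kg.
Tool frame: the origin (TCP) lies between the finger pads; the fingertips stand 17 mm ahead of it and the grasp point (between the pads) lies 2 mm behind it; z points along the fingers, y is the line along which they close (so a half turn about z gives the same grasp; the last joint's range is limited). The gripper opens to 85 mm and grips with 20 to 120 N. Pads are 22 mm wide; open, the fingers measure 114 mm over their backs; the gripper's body (76 mm by 85 mm) begins 54 mm behind the grasp point. The pads swing forward as they close: fully open they stand 13 mm farther back than shut.
Start: joints at [-1.33, 0.15, 1.437, -0, 1.554, -0.134], TCP at [0.21, -0.535, 0.22] pointing down, gripper open.
Joint ranges: [-2.8, 2.8], [-0.68, 2.1], [0.12, 2.68], [-1.39, 4.53], [0.16, 2.79], [-2.81, 2.81]. Speed limits (rad/s): [1.89, 1.89, 2.22, 3.01, 3.01, 3.01].

INTERFACE

Orientations are given as [roll, pitch, yaw] about the fixed x, y, z axes, in that order (R = Rz(yaw) Ry(pitch) Rx(roll)).
In Python, from plant import manip gives the robot as it stands. The module is installed in compiled form; this text tells all that it offers.
- The arm moves only by the tool carry_out, never from a script. Its argument "rows" is a list of rows, each a list of 7 numbers: the finger opening in mm, from 0 to 85.4, then the shift along the tool's x, y, z in units of 40 mm (1.0 is 40 mm), then the turn, a rotation vector about the tool's x, y, z in units of 8 degrees (1.0 is 8 degrees). In form: [[claw, tx, ty, tz, rx, ry, rz], ...]. A call has 1 to 20 rows; each row shifts and turns the commanded pose from where the row before left it, along the tool's axes as they then stand; what a row does not reach is not made up. A row lasts 1/8 s, in which the tool goes at most 62.5 mm and 10.7 degrees, less where a joint would pass 70% of its speed; a pose out of reach is approached as far as the arm can. A call is refused whole if a number of a shift passes 1 or a number of a turn 1, either way. A call with a gripper value outside its range is refused whole. The fingers move at their own pace and stop on an object; "squeeze" is the grip in N (left out, the last holds). Time passes only in rows, so rows that do not move let the fingers close. It gives the time, the measured TCP pose, the force, the opening and the grip force at its end, in the units of the state.
- manip.observe(): the state, without advancing time (a new reading comes with each control period).
- manip.read_camera(name): name is "scene" or "top" or "wrist"; returns the picture (420x560x3 uint8, blue, green, red); there is no depth.
- manip.get_calibration(name): a dict with "fx", "fy", "cx", "cy" (pixels), "k1" (the pictures are not rectified: a ray, as slopes to the right and down, at radius r is drawn at 1 + k1 r^2 times it, then the intrinsics apply), "rvec" (rotation vector, rad) and "tvec" (3), from world to camera coordinates, as OpenCV has them. Camera axes: x right, y down, z forward; pixel columns grow to the right and rows downward; lengths in m; the calibration is good to about 2 mm. A picture is of the moment at which its call begins: read the wrist's pose just before it. get_calibration takes no time and is no camera call; for the wrist camera it gives the pose at the moment of the call.
- manip.sign_off(): hands the job in; it is judged then, once.
The state is a dict: "clock": time; "q": joint angles; "qd": joint speeds; "effort": joint torques, N m; "position": TCP position; "tool_rot": TCP orientation; "ft_force": force on the tool from outside, world axes, zero at the start; "wrist_torque": the same for the moment, N m; "width": opening from 0.0 (shut) to 1.0 (fully open); "grip_force": force on a finger pad.
Only numpy, scipy, OpenCV 4.12 (cv2) and the standard library are available. Lean on these libraries where they do the work, as an engineer would, in place of code of your own. Each camera call takes 0.05 s, during which the arm holds its last target. There are 200 camera calls.

## Working session

There is one attempt and no reset: what is moved stays moved. The work goes in short steps, Python scripts to look and compute and a tool call to move; the robot and the scene stay as the last step left them, time stands still between calls to the robot, and variables do not carry over. Pictures are saved under pics/ and viewed, at most 13 in all, crops included, and the job is handed in when it is done.

Besides the shell and the picture viewer there is one more tool, called after ">>>" as name(argument=value, ...) on one line, values as JSON. carry_out: Moves the arm, as the interface text tells. Its arguments: {"type":"object","properties":{"rows":{"type":"array"},"squeeze":{"type":"number"}},"required":["rows"]}

```bash
mkdir -p pics
cat > h.py <<'E'
import numpy as np, cv2
from plant import manip
from scipy.spatial.transform import Rotation as R
def ray(c,u,v):
    x,y=(u-c['cx'])/c['fx'],(v-c['cy'])/c['fy']
    d=np.hypot(x,y); r=d
    for _ in range(30): r=d/(1+c['k1']*r*r)
    s=r/d if d>0 else 1
    Rm=cv2.Rodrigues(np.array(c['rvec'],float))[0]; t=np.array(c['tvec'],float).ravel()
    return -Rm.T@t, Rm.T@np.array([x*s,y*s,1])
def onz(c,u,v,z):
    o,d=ray(c,u,v); return (o+d*(z-o[2])/d[2]).round(4)
E
python3 - <<'E'
from h import *
for n in("top","scene"): cv2.imwrite(f"pics/{n}1.png",manip.read_camera(n))
print(manip.observe()); print(manip.get_calibration("top"))
E
```

```text
{'clock': 0.1, 'q': array([-1.32997664e+00,  1.50912832e-01,  1.43793239e+00,  8.90796849e-06,
        1.55377413e+00, -1.33991448e-01]), 'qd': array([ 0.00235512, -0.00281445,  0.00011978, -0.00132391, -0.0002329 ,
       -0.00017024]), 'effort': array([ 4.77652095e-03, -7.14378548e+01, -5.71795571e+01, -1.61509342e-04,
        7.10432258e-03, -1.15351836e-04]), 'position': array([ 0.21044252, -0.53487399,  0.21966624]), 'tool_rot': array([-3.14057635e+00, -1.45983939e-04,  3.74810904e-01]), 'ft_force': array([-0.1850214 , -0.42068314, -0.74624645]), 'wrist_torque': array([ 0.00787974,  0.02364751, -0.02716557]), 'grip_force': 0.0, 'width': 0.9973324214041865}
{'fx': 538.0663093930267, 'fy': 538.0663093930267, 'cx': 277.2240599237724, 'cy': 214.44060245172776, 'k1': 0.014940592344454962, 'rvec': array([ 2.17366051, -2.18696555,  0.0483485 ]), 'tvec': array([0.02243684, 0.52309313, 1.84344322])}
```

View pics/top1.png

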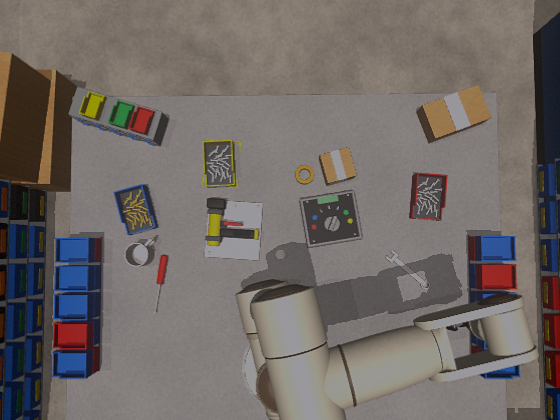

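View pics/scene1.png

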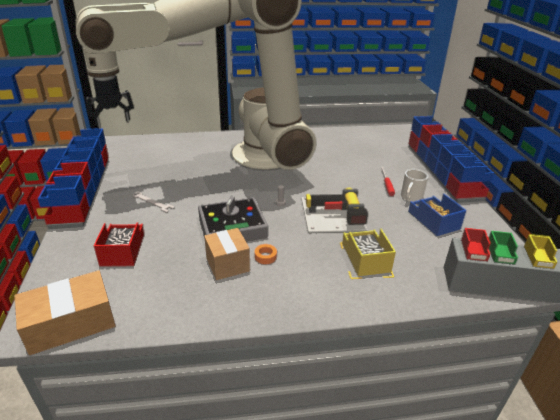

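The top picture shows the yellow bin in the bay at (219,163), the console at (330,217), the dock at (233,230) and the bolt near (279,254). I'll enlarge the console and dock.

Run:
```python
import cv2
i=cv2.imread("pics/top1.png")[180:275,195:370]
cv2.imwrite("pics/crop1.png",cv2.resize(i,None,fx=4.5,fy=4.5,interpolation=cv2.INTER_CUBIC))
```

```text
(no output)
```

View pics/crop1.png

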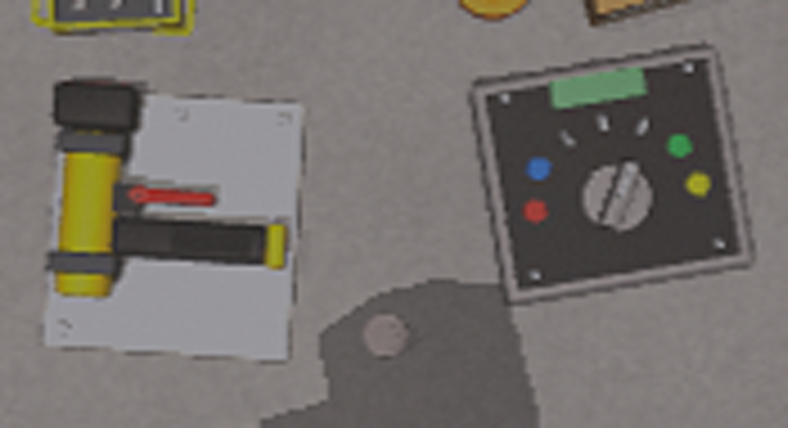

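Run:
```python
from h import *
c=manip.get_calibration("top")
P=lambda u,v,z:onz(c,195+(u+.5)/4.5-.5,180+(v+.5)/4.5-.5,z)
for n,u,v,z in [("yel",699,184,.05),("grn",680,146,.05),("blu",539,168,.05),("red",535,211,.05),
 ("con TL",472,83,.05),("TR",716,45,.05),("BR",753,263,.05),("BL",511,303,.05),("skirt",617,198,.07),("bar",617,194,.094),
 ("dTR",302,103,.01),("dBR",289,360,.01),("dBL",45,346,.01),("trig tip",214,200,.065),("trig hinge",138,195,.065),("trigfronttip",213,193,.065),
 ("gripend TR",284,226,.067),("gripend BR",282,267,.067),("gripbot",200,261,.067),("griptop",200,222,.067),("bolt",384,335,.068)]:
    print(n,P(u,v,z))
```

```text
yel [ 0.4989 -0.2273  0.05  ]
grn [ 0.5277 -0.2135  0.05  ]
blu [ 0.5118 -0.1073  0.05  ]
red [ 0.4794 -0.104   0.05  ]
con TL [ 0.5764 -0.0574  0.05  ]
TR [ 0.6038 -0.2416  0.05  ]
BR [ 0.4394 -0.2668  0.05  ]
BL [ 0.4104 -0.0853  0.05  ]
skirt [ 0.4879 -0.164   0.07  ]
bar [ 0.4897 -0.1621  0.094 ]
dTR [0.5656 0.073  0.01  ]
dBR [0.3678 0.0837 0.01  ]
dBL [0.3795 0.2715 0.01  ]
trig tip [0.4885 0.1366 0.065 ]
trig hinge [0.4926 0.1936 0.065 ]
trigfronttip [0.4938 0.1373 0.065 ]
gripend TR [0.4687 0.0841 0.067 ]
gripend BR [0.4381 0.0857 0.067 ]
gripbot [0.4429 0.1469 0.067 ]
griptop [0.472  0.1469 0.067 ]
bolt [0.3871 0.0099 0.068 ]
```

>>> carry_out(rows=[[85,0.705,-0.431,0,0,0,0],[85,0.705,-0.431,0,0,0,0],[85,0.705,-0.431,0,0,0,0],[85,0.705,-0.431,0,0,0,0],[85,0.705,-0.431,0,0,0,0],[85,0.705,-0.431,0,0,0,0],[85,0.705,-0.431,0,0,0,0],[85,0.705,-0.431,0,0,0,0],[85,0.705,-0.431,0,0,0,0],[85,0.705,-0.431,0,0,0,0],[85,0.705,-0.431,0,0,0,0],[85,0.705,-0.431,0,0,0,0],[85,0.705,-0.431,0,0,0,0],[85,0.705,-0.431,0,0,0,0],[85,0,0,0,0,0,0]])

```text
clock: 1.98
position: [0.4902, -0.1644, 0.2198]
tool_rot: [-3.141, 0.0, 0.377]
ft_force: [0.1, -0.9, -1.3]
width: 1.0
grip_force: 0.0
```

>>> carry_out(rows=[[85,0,0,0,0,0,-0.955],[85,0,0,0,0,0,-0.955],[85,0,0,0,0,0,-0.955],[85,0,0,0,0,0,-0.955],[85,0,0,0,0,0,-0.955],[85,0,0,0,0,0,-0.955],[85,0,0,0,0,0,-0.955],[85,0,0,0,0,0,-0.955],[85,0,0,0,0,0,-0.955],[85,0,0,0,0,0,-0.955],[85,0,0,0,0,0,-0.955],[85,0,0,0,0,0,-0.955],[85,0,0,0,0,0,-0.955],[85,0,0,0,0,0,-0.955],[85,0,0,0,0,0,-0.955],[85,0,0,0,0,0,-0.955],[85,0,0,0,0,0,-0.955],[85,0,0,0,0,0,-0.955],[85,0,0,0,0,0,0],[85,0,0,0,0,0,0]])

```text
clock: 4.47
position: [0.4893, -0.1662, 0.2201]
tool_rot: [3.142, -0.0, 2.771]
ft_force: [-0.3, -0.6, -0.5]
width: 1.0
grip_force: 0.0
```

Run:
```python
from h import *
s=manip.observe();c=manip.get_calibration("wrist");i=manip.read_camera("wrist")
print(s['clock'],s['position'],s['tool_rot'],s['q'])
cv2.imwrite("pics/w1.png",i); np.save("c1.npy",c,allow_pickle=True)
```

```text
4.475 [ 0.48929424 -0.16623352  0.2201255 ] [ 3.14156322e+00 -2.20349787e-04  2.77146181e+00] [-4.76680994e-01  2.87746896e-02  1.56966038e+00  5.83360186e-06
  1.54337982e+00 -1.67734663e+00]
```

View pics/w1.png

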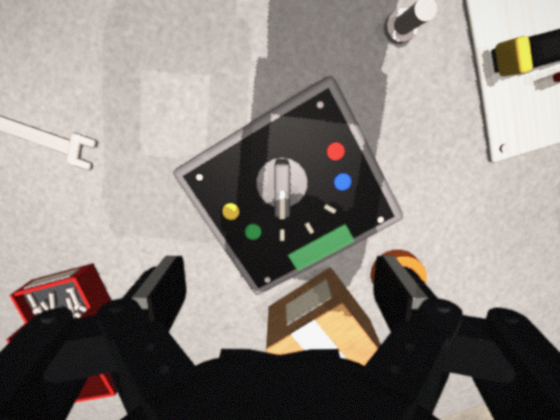

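The wrist picture shows the pointer's white line at (282,210), towards the tick at (282,235), which is the third click. The yellow dot is at (231,211) and the red at (336,151), so yellow is click 0, a 60° clockwise turn.

Run:
```python
from h import *
c=np.load("c1.npy",allow_pickle=True).item()
y,r=onz(c,231,211,.05),onz(c,336,151,.05); print(y,r,(y+r)/2,np.degrees(np.arctan2(*(r-y)[:2]*[-1,1])))
print(onz(c,282.5,160,.094),onz(c,282,218,.094),onz(c,342.5,181.5,.05),onz(c,253,231.5,.05))
```

```text
[ 0.4991 -0.2243  0.05  ] [ 0.4796 -0.1015  0.05  ] [ 0.48935 -0.1629   0.05   ] 9.022934390142867
[ 0.4628 -0.1527  0.094 ] [ 0.512  -0.1722  0.094 ] [ 0.5115 -0.1052  0.05  ] [ 0.5287 -0.2115  0.05  ]
```

>>> carry_out(rows=[[50,0.02,0.05,0.6,0,0,0],[50,0,0,0.7,0,0,0],[50,0,0,0.7,0,0,0],[50,0,0,0.7,0,0,0],[50,0,0,0.5,0,0,0],[50,0,0,0.2,0,0,0],[50,0,0,0,0,0,0]], squeeze=30)

```text
clock: 5.4
position: [0.4895, -0.1638, 0.0843]
tool_rot: [3.141, -0.0, 2.774]
ft_force: [0.5, -0.3, 0.3]
width: 0.587
grip_force: 0.0
```

>>> carry_out(rows=[[30,0,0,0,0,0,0],[20,0,0,0,0,0,0],[5,0,0,0,0,0,0],[5,0,0,0,0,0,0],[5,0,0,0,0,0,0],[5,0,0,0,0,0,0],[5,0,0,0,0,0,0]], squeeze=30)

```text
clock: 6.28
position: [0.4895, -0.1637, 0.0842]
tool_rot: [3.141, -0.0, 2.775]
ft_force: [0.3, -0.2, -0.4]
width: 0.057
grip_force: 0.0
```

Run:
```python
from h import *
a=manip.read_camera("wrist");b=manip.read_camera("scene");t=manip.read_camera("top")
b=cv2.resize(b[130:270,150:350],(560,392));t=cv2.resize(t[180:250,280:380],(560,392))
a=cv2.resize(a,(560,420))[100:300]
cv2.imwrite("pics/m2.png",cv2.resize(np.vstack([a,b]),(560,592))); print(manip.observe()['width'],manip.observe()['wrist_torque'])
```

```text
0.05729994991445533 [-0.01875694  0.00624391 -0.01169912]
```

View pics/m2.png

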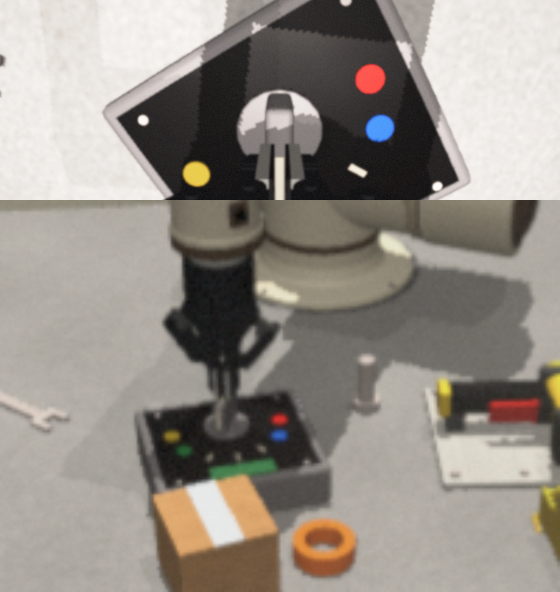

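The fingers straddle the bar (wrist view: fingers at about x 262 and 298, bar between them), yet there is no grip force. I'll close fully.

>>> carry_out(rows=[[0,0,0,0,0,0,0],[0,0,0,0,0,0,0],[0,0,0,0,0,0,0],[0,0,0,0,0,0,0]], squeeze=40)

```text
clock: 6.92
position: [0.4894, -0.1638, 0.0842]
tool_rot: [3.142, -0.0, 2.775]
ft_force: [-0.1, 0.2, -0.2]
width: 0.006
grip_force: 0.0
```

Run:
```python
from h import *
a=manip.read_camera("wrist")
cv2.imwrite("pics/m3.png",cv2.resize(a[150:420,180:400],(652,590+0)[:2] if 0 else (489,600))); print(manip.observe()['width'],manip.observe()['grip_force'])
```

```text
0.0008413426098712297 0.0
```

View pics/m3.png

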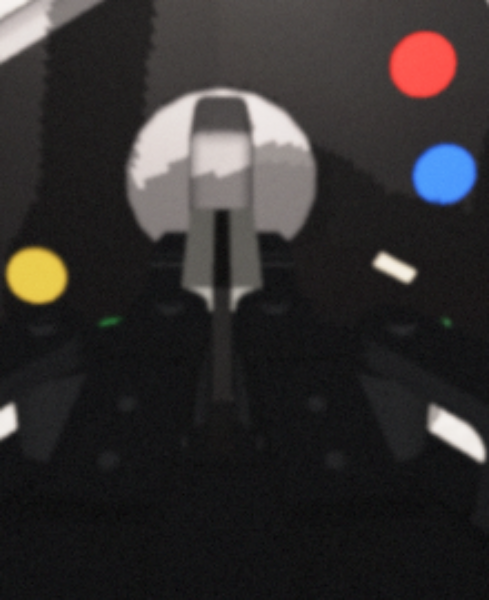

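Run:
```python
from h import *
def proj(c,p):
    q=cv2.Rodrigues(np.array(c['rvec'],float))[0]@np.array(p)+np.array(c['tvec']).ravel()
    x,y=q[:2]/q[2]; k=1+c['k1']*(x*x+y*y); return np.array([c['fx']*x*k+c['cx'],c['fy']*y*k+c['cy']])
c=manip.get_calibration("scene"); i=manip.read_camera("scene")
u0,v0,s=190,170,8
o=cv2.resize(i[v0:v0+70,u0:u0+80],None,fx=s,fy=s,interpolation=cv2.INTER_CUBIC)
for z,col in((.05,(255,0,0)),(.067,(0,255,0)),(.094,(0,0,255)),(.11,(255,255,0))):
    p=(proj(c,[.4894,-.164,z])-[u0,v0]+.5)*s; cv2.circle(o,tuple(int(a) for a in p),4,col,-1)
cv2.imwrite("pics/m4.png",o)
w=manip.get_calibration("wrist"); print([proj(w,[.4894,-.1638,z]).round() for z in(.058,.067,.094)])
```

```text
[array([279., 234.]), array([279., 239.]), array([278., 260.])]
```

View pics/m4.png

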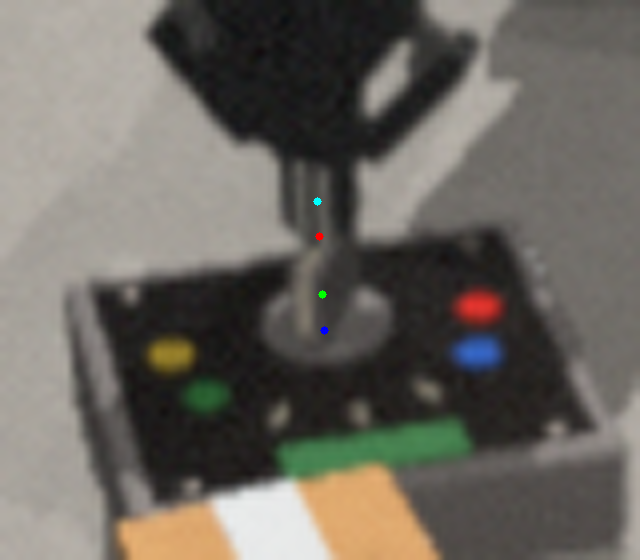

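The scene crop shows the shut fingertips at (318,236), right at the projected 94 mm point on top of the bar, so they stand about 29 mm short of what I assumed. I'll open and go 22 mm lower.

>>> carry_out(rows=[[40,0,0,0,0,0,0],[40,0,0,0,0,0,0],[40,0,0,0,0,0,0],[40,0,0,0,0,0,0],[40,0,0,0.2,0,0,0],[40,0,0,0.2,0,0,0],[40,0,0,0.15,0,0,0],[40,0,0,0,0,0,0]], squeeze=40)

```text
clock: 8.02
position: [0.4892, -0.1636, 0.0615]
tool_rot: [3.141, -0.001, 2.775]
ft_force: [0.5, -0.0, 0.1]
width: 0.467
grip_force: 0.0
```

>>> carry_out(rows=[[20,0,0,0,0,0,0],[5,0,0,0,0,0,0],[5,0,0,0,0,0,0],[5,0,0,0,0,0,0],[5,0,0,0,0,0,0],[5,0,0,0,0,0,0]], squeeze=40)

```text
clock: 8.78
position: [0.4896, -0.1639, 0.0626]
tool_rot: [-3.141, 0.001, 2.775]
ft_force: [-0.9, -1.8, 5.7]
width: 0.156
grip_force: 40.5
```

>>> carry_out(rows=[[5,0,0,0,0,0,0.5],[5,0,0,0,0,0,0.7],[5,0,0,0,0,0,0.7],[5,0,0,0,0,0,0.7],[5,0,0,0,0,0,0.7],[5,0,0,0,0,0,0.7],[5,0,0,0,0,0,0.7],[5,0,0,0,0,0,0.7],[5,0,0,0,0,0,0.7],[5,0,0,0,0,0,0.7],[5,0,0,0,0,0,0.5],[5,0,0,0,0,0,0.2],[5,0,0,0,0,0,0],[5,0,0,0,0,0,0]])

```text
clock: 10.52
position: [0.4889, -0.1645, 0.0625]
tool_rot: [-3.14, 0.001, 1.728]
ft_force: [-9.5, -7.4, 8.8]
width: 0.153
grip_force: 40.9
```

Turned to 99.0°. Now I'll release, rise and look.

>>> carry_out(rows=[[40,0,0,0,0,0,0],[40,0,0,0,0,0,0],[40,0,0,0,0,0,0],[40,0,0,0,0,0,0],[40,0,0,-0.3,0,0,0],[40,0,0,-0.7,0,0,0],[70,0,0,-0.8,0,0,0],[70,0,0,-0.8,0,0,0],[70,0,0,-0.8,0,0,0],[70,0,0,-0.6,0,0,0],[70,0,0,0,0,0,0]])

```text
clock: 11.9
position: [0.4901, -0.164, 0.2247]
tool_rot: [3.139, 0.002, 1.728]
ft_force: [0.6, -0.2, -1.0]
width: 0.819
grip_force: 0.0
```

Run:
```python
from h import *
s=manip.observe();c=manip.get_calibration("wrist");i=manip.read_camera("wrist")
print(s['clock'],s['position'],s['tool_rot'],s['q'])
cv2.imwrite("pics/w3.png",i); np.save("c3.npy",c,allow_pickle=True)
```

```text
11.9 [ 0.4900518  -0.16399505  0.22466144] [3.13863901e+00 2.00554703e-03 1.72787410e+00] [-4.72179717e-01  2.45674927e-02  1.56486617e+00  1.16973211e-04
  1.54859072e+00 -6.29262843e-01]
```

View pics/w3.png

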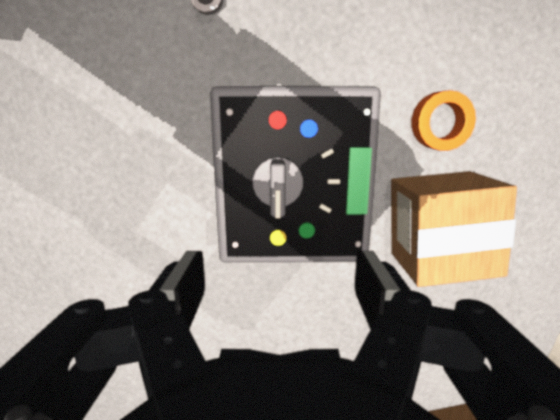

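The pointer now lies at the yellow dot: white line at (278,205), dot at (278,238). Next I'll move over the scanner, turn to yaw 86.7° and look.

>>> carry_out(rows=[[70,0.788,0.059,0,0,0,0.154],[70,0.788,0.059,0,0,0,0.154],[70,0.788,0.059,0,0,0,0.154],[70,0.788,0.059,0,0,0,0.154],[70,0.788,0.059,0,0,0,0.154],[70,0.788,0.059,0,0,0,0.154],[70,0.788,0.059,0,0,0,0.154],[70,0.788,0.059,0,0,0,0.154],[70,0.788,0.059,0,0,0,0.154],[70,0.788,0.059,0,0,0,0.154],[70,0,0,0,0,0,0],[70,0,0,0,0,0,0]])

```text
clock: 13.45
position: [0.4938, 0.1514, 0.2216]
tool_rot: [-3.141, 0.0, 1.513]
ft_force: [-0.3, -1.1, 0.3]
width: 0.824
grip_force: 0.0
```

Run:
```python
from h import *
s=manip.observe();c=manip.get_calibration("wrist");i=manip.read_camera("wrist")
print(s['clock'],s['position'],s['tool_rot'],s['q'])
cv2.imwrite("pics/w4.png",i); np.save("c4.npy",c,allow_pickle=True)
```

```text
13.45 [0.49376816 0.15135463 0.22164808] [-3.14059908e+00  3.11024038e-04  1.51327783e+00] [ 1.48240206e-01  2.81492248e-02  1.56724269e+00 -1.01494781e-04
  1.54723690e+00  2.05761300e-01]
```

View pics/w4.png

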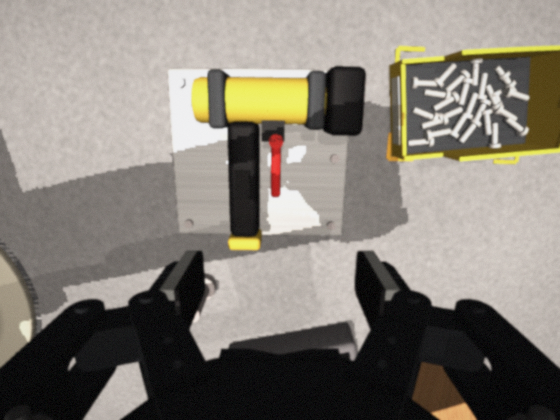

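The wrist picture shows the grip's sides at x 230 and 259 (row 180), the trigger's outer face at x 281 and its tip at (276,196).

Run:
```python
from h import *
c=np.load("c4.npy",allow_pickle=True).item()
for n,u,v,z in[("back",230,180,.067),("back lo",231,232,.067),("back hi",229,128,.067),("gripfront",259,180,.067),("face",281,180,.065),("tip",276,196,.065),("hinge",276,140,.065),("plTL",169,69,.01),("plBL",180,234,.01),("plBR",342,235,.01)]: print(n,onz(c,u,v,z))
```

```text
back [0.4464 0.1606 0.067 ]
back lo [0.442  0.1068 0.067 ]
back hi [0.4502 0.2101 0.067 ]
gripfront [0.4746 0.159  0.067 ]
face [0.4959 0.1573 0.065 ]
tip [0.49   0.1415 0.065 ]
hinge [0.4934 0.1962 0.065 ]
plTL [0.3826 0.2744 0.01  ]
plBL [0.369  0.0865 0.01  ]
plBR [0.5656 0.074  0.01  ]
```

>>> carry_out(rows=[[80,0,-0.35,0,0,0,0],[80,0,-0.35,0.3,0,0,0],[80,0,0,0.7,0,0,0],[80,0,0,0.8,0,0,0],[80,0,0,0.8,0,0,0],[80,0,0,0.7,0,0,0],[80,0,0,0.6,0,0,0],[80,0,0,0.4,0,0,0],[80,0,0,0.2,0,0,0],[80,0,0,0.05,0,0,0],[80,0,0,0,0,0,0]], squeeze=25)

```text
clock: 14.88
position: [0.4664, 0.1534, 0.0408]
tool_rot: [3.141, -0.0, 1.513]
ft_force: [-0.4, -0.0, -0.2]
width: 0.936
grip_force: 0.0
```

Run:
```python
from h import *
i=manip.read_camera("scene"); cv2.imwrite("pics/s5.png",cv2.resize(i[160:240,290:390],(750,600),interpolation=cv2.INTER_CUBIC))
print(manip.observe()['position'],manip.observe()['ft_force'])
```

```text
[0.46641344 0.15336797 0.04084005] [-0.69639724 -0.06711733  0.02108598]
```

View pics/s5.png

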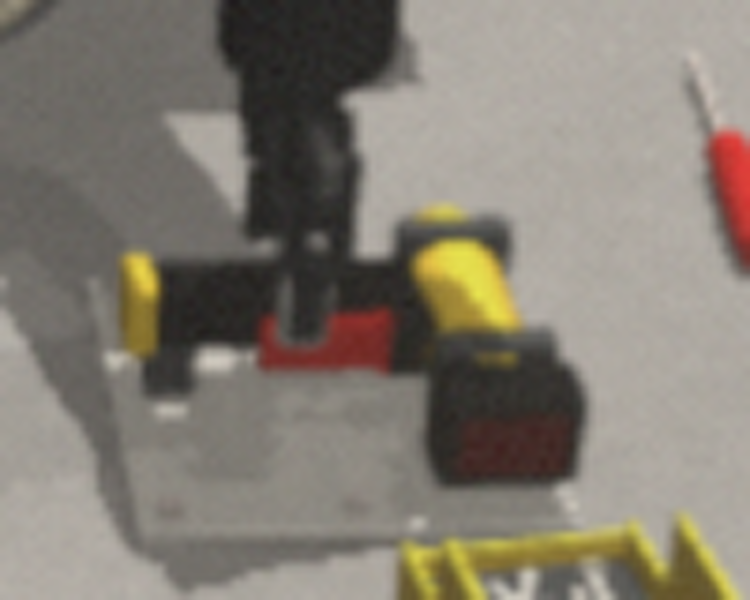

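The near fingertip at (300,345) lies over the upper part of the trigger (rows 310–370), the other behind the grip. I'll go 11 mm lower, then squeeze.

>>> carry_out(rows=[[80,0,0,0.15,0,0,0],[80,0,0,0.12,0,0,0],[70,0,0,0,0,0,0],[60,0,0,0,0,0,0],[54,0,0,0,0,0,0],[50,0,0,0,0,0,0],[46,0,0,0,0,0,0],[40,0,0,0,0,0,0],[36,0,0,0,0,0,0],[36,0,0,0,0,0,0]], squeeze=30)

```text
clock: 16.18
position: [0.4649, 0.1534, 0.0298]
tool_rot: [-3.139, -0.0, 1.513]
ft_force: [-13.1, -1.1, 17.6]
width: 0.522
grip_force: 28.6
```

>>> carry_out(rows=[[36,0,0,0,0,0,0],[36,0,0,0,0,0,0],[36,0,0,0,0,0,0],[36,0,0,0,0,0,0],[36,0,0,0,0,0,0]])

```text
clock: 16.8
position: [0.4649, 0.1534, 0.0298]
tool_rot: [-3.139, -0.0, 1.512]
ft_force: [-13.7, -1.2, 17.7]
width: 0.522
grip_force: 28.6
```

Run:
```python
from h import *
i=manip.read_camera("scene"); cv2.imwrite("pics/s6.png",cv2.resize(i[160:240,290:390],(750,600),interpolation=cv2.INTER_CUBIC))
s=manip.observe();print(s['position'],s['ft_force'],s['width'],s['grip_force'])
```

```text
[0.46495778 0.15342227 0.02982906] [-12.87043484  -0.91910529  17.7929704 ] 0.5211553442735228 28.555085831321776
```

View pics/s6.png

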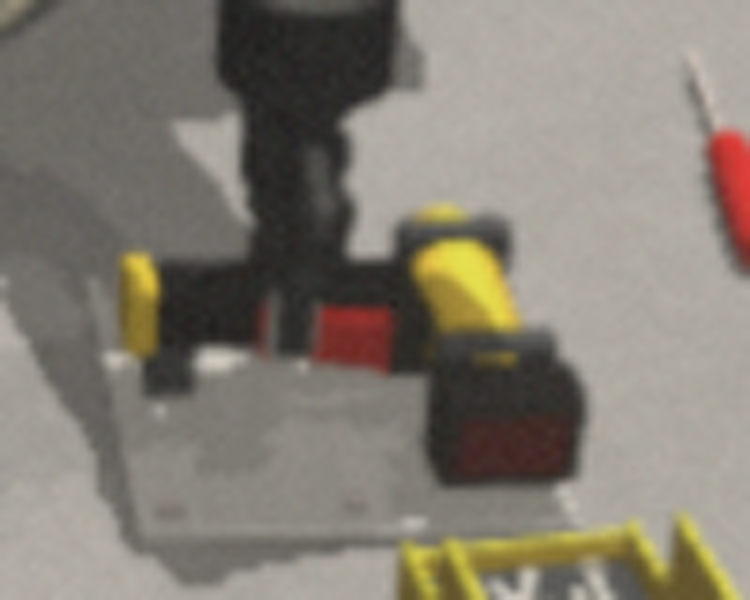

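The finger presses the trigger over its full height, and its left end has swung from row 370 up to about 355. It is squeezed home. Now I'll release it and rise.

>>> carry_out(rows=[[80,0,0,0,0,0,0],[80,0,0,0,0,0,0],[80,0,0,0,0,0,0],[80,0,0,0,0,0,0],[80,0,0,0,0,0,0],[80,0,0,-0.3,0,0,0],[80,0,0,-0.7,0,0,0],[80,0,0,-0.8,0,0,0],[80,0,0,-0.8,0,0,0],[80,0,0,-0.8,0,0,0],[80,0,0,-0.6,0,0,0],[80,0,0,0,0,0,0],[80,0,0,0,0,0,0]])

```text
clock: 18.48
position: [0.4658, 0.1533, 0.1892]
tool_rot: [-3.141, -0.0, 1.513]
ft_force: [0.6, -0.9, -0.4]
width: 0.935
grip_force: 0.0
```

Run:
```python
from h import *
s=manip.observe();print(s['clock'],s['position'],s['ft_force'])
c=manip.get_calibration("wrist");i=manip.read_camera("wrist").astype(int)
m=((i[...,2]>120)&(i[...,1]<60)&(i[...,0]<60)); m[:, :200]=0;m[:,350:]=0;m[260:]=0
v,u=np.nonzero(m);
r=np.array([onz(c,a,b,.065) for a,b in zip(u,v)]); print(len(u),r.mean(0),np.polyfit(r[:,1],r[:,0],1))
i=np.load("c4.npy",allow_pickle=True).item();o=cv2.imread("pics/w4.png").astype(int)
m=((o[...,2]>120)&(o[...,1]<60)&(o[...,0]<60)); m[:, :200]=0;m[:,350:]=0;m[260:]=0
v,u=np.nonzero(m);r=np.array([onz(i,a,b,.065) for a,b in zip(u,v)]); print(len(u),r.mean(0),np.polyfit(r[:,1],r[:,0],1))
```

```text
18.475 [0.46584831 0.15325512 0.18915954] [ 0.55733859 -0.85862883 -0.39529205]
682 [0.49090381 0.17443079 0.065     ] [0.07184438 0.47837194]
413 [0.49160872 0.17430775 0.065     ] [0.06875216 0.47962468]
```

The trigger is back at its released angle (slope 0.072 now, 0.069 before the squeeze), and the arm is clear.

```bash
python3 -c "
from plant import manip
print(manip.sign_off())"
```

```text
the job is handed in; nothing more can be done
None
```

The knob is set to yellow to match the yellow bin in the bay. The trigger was squeezed home, held for over half a second and released, the arm is clear, and the job was handed in at about 18.5 s; sign-off gave no verdict.

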